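# Shut the lapped doors of a reagent cabinet

## Task

The small reagent cabinet on the counter has been left with both doors open. Push the door with the stepped (rebated) edge fully home first, while the other door still stands well open, then push the door with the projecting flange and the knob shut over it, so that the edges lap and both doors are fully home. Keep the bottles inside upright and leave the cup, the dish and the timer where they stand.

Things in the scene. Friction and masses are not known exactly. Their poses are not given: they have to be found in the camera images.
- cabinet: white cabinet fixed on the counter, 130 mm deep (x), 260 mm wide (y), 200 mm high. Origin: centre of its underside; z up; its open front faces its own -x, towards the robot. Two grey doors, 14 mm thick and 194 mm high (3 to 197 mm above the counter), lie on the front; shut, their front faces are at cabinet x = -0.079.
- rebated_door (a joint): opening of the left door (cabinet's +y side, no knob): 0 = shut against its stop, up to 1.9 rad as its free edge swings out towards the robot. Stiff hinge (0.12 N m friction, about 1.5 N at the push point): it stays where it is left, there is no catch. If the flanged door is shut first, its flange holds this one about 0.12 rad ajar.
- flanged_door (a joint): opening of the right door (cabinet's -y side, with a small steel knob): 0 = shut, up to 1.9 rad as its free edge swings out towards the robot. Same stiff hinge, no catch. Its flange, shut, lies in the step of the rebated door. The knob, 18 mm across, stands 18 mm out from the front face, 105 mm from the hinge, 75 mm above the counter.
- rebated_door_hinge (a point): point on the vertical hinge axis of the rebated door, at the outer edge of its front face, 100 mm above the counter; its axes are those of the door and turn with it: z up, -x the outward normal of the front face, and the door extends from here along its -y.
- flanged_door_hinge (a point): the same for the flanged door: -x is the outward normal of the front face, and the door extends from here along its +y.
- rebated_door_face (a point): a good point to push: on the front face of the rebated door, 90 mm from its hinge, 155 mm above the counter (45 mm below the cabinet's top); axes as the door's, -x outward. From the hinge the door is full thickness to 113 mm; then the front 6.5 mm is cut away, leaving a tongue to 128 mm.
- flanged_door_face (a point): the same on the front face of the flanged door: 90 mm from its hinge, 155 mm above the counter, above the knob; -x outward. From the hinge the door is full thickness to 128 mm, then its front 5 mm projects as a flange to 144 mm.
- reagent_1: amber bottle 52 mm wide, 104 mm high, loose on the cabinet's floor (left); origin: centre of its base, z up
- reagent_2: amber bottle 45 mm wide, 90 mm high, loose on the cabinet's floor (right); origin: centre of its base, z up
- sample_cup: lidded sample cup 58 mm wide, 70 mm high, on the counter right of the cabinet; origin: centre of its base
- petri_dish: flat round dish 61 mm wide, 16 mm high, on the counter left of the cabinet; origin: centre of its base
- timer: small white timer 62 x 68 x 20 mm lying on the counter; origin: centre of its base

How it is judged:
On the way:
1. the rebated door is fully home (within 0.035 rad) while the flanged door still stands open by more than 0.25 rad (value of joint rebated_door below 0.035 rad and value of joint flanged_door above 0.25 rad), for 0.2 s.
At the end, for the whole second after the job is handed in: both doors are shut within 0.035 rad (about 4 mm at the free edge), the flange lying over the rebated edge; both bottles stand upright (within 0.2 rad), and the cup, dish and timer are within 30 mm of where they stood (value of joint each of rebated_door, flanged_door below 0.035 rad and angle between each of reagent_1, reagent_2's own z axis and vertical below 0.2 rad and distance of each of sample_cup, petri_dish, timer from where it was at the start of the episode below 0.03 m); the robot touches nothing.
It fails at once if a bottle is tipped over (angle between any of reagent_1, reagent_2's own z axis and vertical above 0.6 rad).
It fails at once if the cup, the dish or the timer is pushed from its place (more than 30 mm) (distance of any of sample_cup, petri_dish, timer from where it was at the start of the episode above 0.03 m).
It also fails if it takes over 54 s, if anything falls off the work surface, if the arm or the gripper's body presses on something with over 40 N, if the wrist force passes 120 N, or if a joint passes its speed limit or range.

## Robot

A 6-joint arm with a two-finger parallel gripper is mounted at the origin on a cart in front of the work surface, level with it; the furniture and walls round the work are solid. World frame = base frame: x ahead of the robot, y to its left, z up, the work surface at z = 0. Lengths are in m, angles in rad, forces in N, time in s.
With the tool pointing down it reaches from about 0.225 to 0.725 m from the base axis. Payload 3.1 kg.
Tool frame: the origin (TCP) lies on the front face of the gripper's body, between the roots of the fingers; the fingertips stand 73 mm ahead of it and the grasp point (between the pads) lies 54 mm ahead of it (env.tcp_to_grasp is the distance from the TCP to the grasp point, in m); z points along the fingers, y is the line along which they close (so a half turn about z gives the same grasp; the last joint's range is limited). The gripper opens to 85 mm and grips with 20 to 120 N. Pads are 22 mm wide; open, the fingers measure 114 mm over their backs; the gripper's body (76 mm by 85 mm) begins 54 mm behind the grasp point. The pads swing forward as they close: fully open they stand 13 mm farther back than shut.
Start: joints at [1.113, 0.048, 0.099, 1.622, 0, 1.443], TCP at [0.17, 0.497, 0.304] pointing down, gripper open.
Joint ranges: [-2.91, 2.91], [-0.99, 1.94], [-1.21, 1.42], [-2.12, 2.29], [-1.49, 1.47], [-3.14, 3.14]. Speed limits (rad/s): [2.79, 2.79, 3.14, 3.14, 3.14, 3.14].

## Interface

Orientations are given as a unit quaternion [w, x, y, z].
In Python, from bench import env, eyes gives the robot as it stands. The module is installed in compiled form; this text tells all that it offers.
- The arm moves only by the shell command python3 -m pendant 'ROWS' [OPENING] [FORCE]. ROWS is JSON, a list of rows, each a list of 4 numbers: the shift along the tool's x, y, z in mm, then the turn about the tool's z in rad. In form: [[dx, dy, dz, turn], ...]. A call has 1 to 10 rows; each row is the pose to reach, as a shift and turn from the pose commanded when the call began, along the tool's axes at that moment; what a row does not reach only later rows make up. A row lasts 1/8 s, in which the tool goes at most 62.5 mm and 10.7 degrees, less where a joint would pass 70% of its speed; a pose out of reach is approached as far as the arm can. A call with a gripper value outside its range is refused whole. OPENING is the closure in counts, from 0 (fully open) to 255 (shut), set as the call begins (- or left out, the last holds). The fingers move at their own pace and stop on an object; FORCE is the grip in N (left out, the last holds). Time passes only in rows, so rows that repeat a pose let the fingers close. It gives the time, the measured TCP pose, the force, the opening and the grip force at its end, in the units of the state.
- env.get_state(): the state, without advancing time (a new reading comes with each control period).
- eyes.camera(name): name is "side" or "top" or "wrist"; returns the picture (480x640x3 uint8, red, green, blue); there is no depth.
- eyes.camera_info(name): a dict with "intrinsics" (3x3 intrinsics, pixels), "xyz" and "orientation" of the camera in the world; the wrist camera has in their place "T_tool_cam" (4x4, takes a point from camera to tool coordinates, whose origin is the TCP and whose axes are the flange's). Camera axes: x right, y down, z forward; pixel columns grow to the right and rows downward; lengths in m; the calibration is good to about 2 mm. The wrist camera is an equidistant fisheye: a pixel r from the principal point sees the ray r / f radians off the axis. A picture is of the moment at which its call begins: read the wrist's pose just before it. camera_info takes no time and is no camera call.
- env.sign_off(): hands the job in; it is judged then, once.
The state is a dict: "clock": time; "q": joint angles; "qd": joint speeds; "joint_torque": joint torques, N m; "position": TCP position; "tcp_rot": TCP orientation; "wrist_force": force on the tool from outside, world axes, zero at the start; "torque": the same for the moment, N m; "gripper_width": opening from 0.0 (shut) to 1.0 (fully open); "finger_force": force on a finger pad.
Only numpy, scipy, OpenCV 4.12 (cv2) and the standard library are available. Lean on these libraries where they do the work, as an engineer would, in place of code of your own. Each camera call takes 0.05 s, during which the arm holds its last target. There are 200 camera calls.

## Working session

There is one attempt and no reset: what is moved stays moved. The work goes in short steps, Python scripts to look and compute and a shell command to move; the robot and the scene stay as the last step left them, time stands still between calls to the robot, and variables do not carry over. Pictures are saved under pics/ and viewed, at most 10 in all, crops included, and the job is handed in when it is done.

```bash
mkdir -p pics
python3 - <<'E'
from bench import env, eyes
import cv2,numpy as np
np.set_printoptions(precision=4,suppress=True)
s=env.get_state();print(s['clock'],s['position'],s['tcp_rot'],s['gripper_width'],env.tcp_to_grasp)
for n in ("side","top"):
    print(eyes.camera_info(n)); cv2.imwrite(f"pics/{n}0.png",eyes.camera(n)[:,:,::-1])
E
```

```text
0.0 [0.1698 0.4963 0.3027] [-0.0004  0.1642  0.9864 -0.0011] 0.9992552593507638 0.0539
{'intrinsics': array([[604.9654,   0.    , 320.3919],
       [  0.    , 604.9654, 236.4706],
       [  0.    ,   0.    ,   1.    ]]), 'xyz': array([1.028 , 0.5489, 1.4962]), 'orientation': array([-0.0915,  0.3528,  0.9042, -0.2227])}
{'intrinsics': array([[615.9869,   0.    , 319.2585],
       [  0.    , 615.9869, 240.1606],
       [  0.    ,   0.    ,   1.    ]]), 'xyz': array([-0.3192, -0.4015,  1.3265]), 'orientation': array([-0.277 ,  0.8059, -0.495 ,  0.1697])}
```

View pics/top0.png

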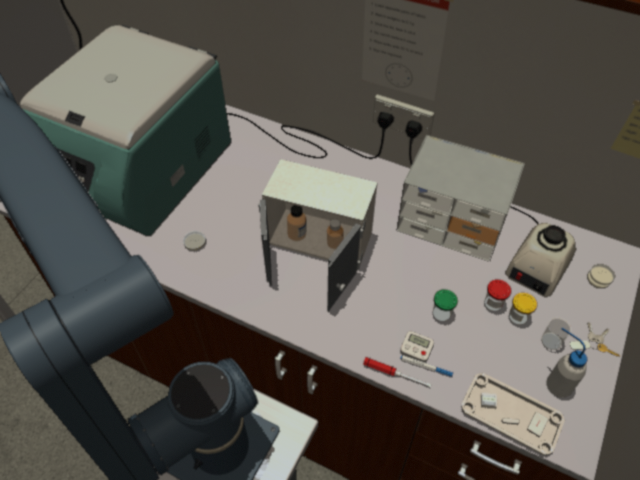

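View pics/side0.png

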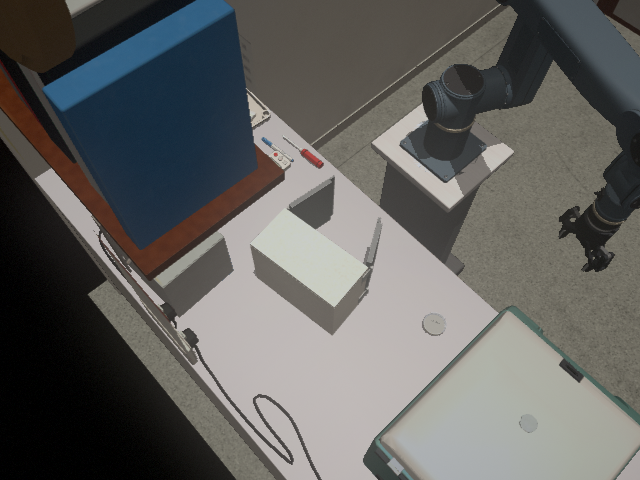

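The top view shows the cabinet roof at about (265-377, 164-217), with both doors swung out towards the robot. The dish is at (195,241), the cup at (445,305) and the timer at (417,347). I'll enlarge both views to pick corners.

Run:
```python
import cv2,numpy as np
t=cv2.imread("pics/top0.png")[150:320,245:395]; s=cv2.imread("pics/side0.png")[165:335,240:400]
a=cv2.resize(t,(400,453),interpolation=cv2.INTER_CUBIC); b=cv2.resize(s,(400,425),interpolation=cv2.INTER_CUBIC)
c=np.zeros((453,800,3),np.uint8);c[:,:400]=a;c[:425,400:]=b
c=np.clip(c.astype(float)*1.0,0,255).astype(np.uint8)
cv2.imwrite("pics/c1.png",c)
```

```text
(no output)
```

View pics/c1.png

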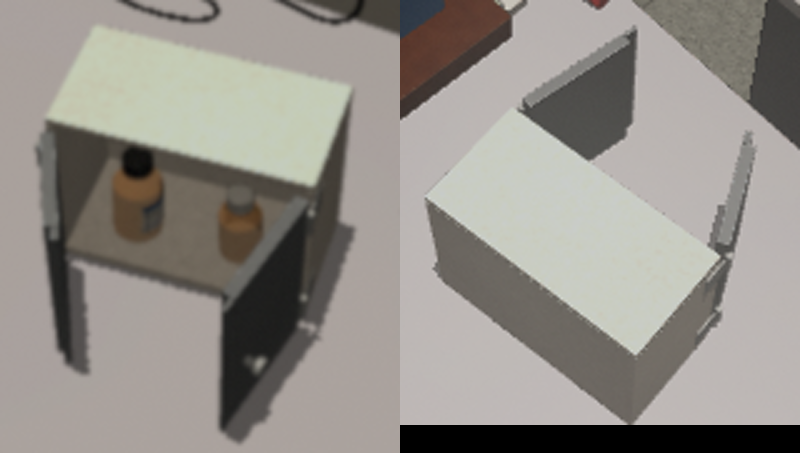

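The left crop shows the roof corners at (97,26), (353,90), (313,186) and (48,120). The right door's top edge runs from (305,200) to (225,300) and the left door's from (43,135) to (53,235). The right crop shows the same roof, with the door free ends at (635,30) and (750,133).

```bash
cat > h.py <<'E'
from bench import env, eyes
import cv2,numpy as np
from scipy.spatial.transform import Rotation as R
np.set_printoptions(precision=4,suppress=True)
def rot(q): return R.from_quat([q[1],q[2],q[3],q[0]]).as_matrix()
def cast(cam,uv,z):
    i=eyes.camera_info(cam); d=rot(i['orientation'])@np.linalg.solve(i['intrinsics'],[*uv,1]); p=np.array(i['xyz'])
    return p+d*(z-p[2])/d[2]
T=lambda x,y:(x/2.6667+245-.3,y/2.6667+150-.3)
S=lambda x,y:((x-400)/2.5+240-.3,y/2.5+165-.3)
E
python3 - <<'E'
from h import *
for n,c,f,z in [("roof top BL,BR,FR,FL",[(97,26),(353,90),(313,186),(48,120)],T,.2),("door R hinge,free; L hinge,free",[(307,200),(225,300),(43,135),(53,235)],T,.197)]:
    print(n); [print(cast("top",f(*p),z)) for p in c]
for n,c,f,z in [("roof side FR,BR,BL,FL",[(517,110),(427,198),(635,355),(720,257)],S,.2),("door R hinge,free; L hinge,free",[(525,105),(635,32),(723,250),(750,133)],S,.197)]:
    print(n); [print(cast("side",f(*p),z)) for p in c]
print("dish",cast("top",(195,240),.016),cast("side",(433,324),.016))
print("cup",cast("top",(445,299),.07)); print("timer",cast("top",(418,345),.02),cast("side",(277,157),.02))
E
```

```text
roof top BL,BR,FR,FL
[0.6539 0.2035 0.2   ]
[ 0.6881 -0.0515  0.2   ]
[ 0.5646 -0.0666  0.2   ]
[0.5264 0.1843 0.2   ]
door R hinge,free; L hinge,free
[ 0.5498 -0.0676  0.197 ]
[ 0.4187 -0.0512  0.197 ]
[0.5105 0.1806 0.197 ]
[0.4135 0.114  0.197 ]
roof side FR,BR,BL,FL
[ 0.5643 -0.0611  0.2   ]
[ 0.6928 -0.0457  0.2   ]
[0.6559 0.2068 0.2   ]
[0.529  0.1893 0.2   ]
door R hinge,free; L hinge,free
[ 0.5535 -0.0615  0.197 ]
[ 0.413  -0.0506  0.197 ]
[0.5206 0.1852 0.197 ]
[0.4107 0.1128 0.197 ]
dish [0.4396 0.3603 0.016 ] [0.4472 0.3657 0.016 ]
cup [ 0.5298 -0.3091  0.07  ]
timer [ 0.4125 -0.2921  0.02  ] [ 0.4035 -0.2984  0.02  ]
```

Both views put the cabinet centre at about (0.61, 0.07) with yaw about 0.138. The left hinge is near (0.513, 0.188) with the door about 1.07 rad open. The right hinge is near (0.549, -0.070) with the door about 1.29 rad open. The measured door lengths are plausible. I'll write a helper for the shifts.

```bash
cat >> h.py <<'E'
yaw=.138; C=np.array([.6095,.070]); ex=np.array([np.cos(yaw),np.sin(yaw)]); ey=np.array([-ex[1],ex[0]])
HL=C-.079*ex+.13*ey; HR=C-.079*ex-.13*ey
def door(side,th,r,off):   # TCP xy at r from hinge, off in front of the face
    a=yaw-th if side=='L' else yaw+th
    X=np.array([np.cos(a),np.sin(a)]); Y=np.array([-X[1],X[0]])
    return (HL-r*Y if side=='L' else HR+r*Y)-off*X
def shift(targets):        # targets: (x,y,z); prints tool-axis mm; turn to align tool x with -ex
    s=env.get_state(); M=rot(s['tcp_rot']); print('t',s['clock'],'pos',s['position'],'F',s['wrist_force'])
    a=np.arctan2(M[1,0],M[0,0]); t=-((yaw+np.pi-a+np.pi)%(2*np.pi)-np.pi)
    print('full turn',round(t,3))
    for p in targets: print(np.round(p,3), np.round(1000*M.T@(np.array(p)-s['position']),0))
E
python3 - <<'E'
from h import *
shift([(*door('L',1.07,.085,.05),.303),(*door('L',1.07,.085,.05),.215)])
E
```

```text
t 0.1 pos [0.1699 0.4963 0.3028] F [ 0.3128  0.1907 -0.8771]
full turn -0.468
[0.415 0.177 0.303] [-336. -222.    0.]
[0.415 0.177 0.215] [-336. -222.   88.]
```

```bash
python3 -m pendant '[[-42,-28,0,-0.06],[-84,-56,0,-0.12],[-126,-83,0,-0.18],[-168,-111,0,-0.24],[-210,-139,0,-0.3],[-252,-167,0,-0.36],[-294,-194,0,-0.42],[-336,-222,0,-0.47],[-336,-222,0,-0.47]]' 255 30
python3 - <<'E'
from h import *
cv2.imwrite("pics/w1.png",np.hstack([eyes.camera(n)[:,:,::-1] for n in ("wrist","top")])[::1][:480])
im=cv2.imread("pics/w1.png"); cv2.imwrite("pics/w1.png",cv2.resize(im,(800,300)))
shift([(*door('L',1.07,.085,.05),.215)]+[(*door('L',t,.085,.012),.215) for t in (1.07,.9,.7,.5,.35,.2,.1,0)])
E
```

```text
clock: 1.23
position: [0.4174, 0.1753, 0.303]
tcp_rot: [-0.001, -0.067, 0.998, -0.0]
wrist_force: [-0.6, 0.9, -0.1]
gripper_width: 0.0
finger_force: 0.0
t 1.325 pos [0.4159 0.1775 0.3033] F [-0.1429  0.9963  0.7317]
full turn 0.0
[0.415 0.177 0.215] [ 0. -0. 88.]
[0.438 0.147 0.215] [-18. -33.  88.]
[0.446 0.135 0.215] [-24. -47.  88.]
[0.458 0.122 0.215] [-34. -60.  88.]
[0.472 0.113 0.215] [-47. -72.  88.]
[0.484 0.107 0.215] [-58. -79.  88.]
[0.496 0.104 0.215] [-69. -84.  88.]
[0.505 0.103 0.215] [-78. -87.  88.]
[0.513 0.102 0.215] [-86. -88.  88.]
```

View pics/w1.png

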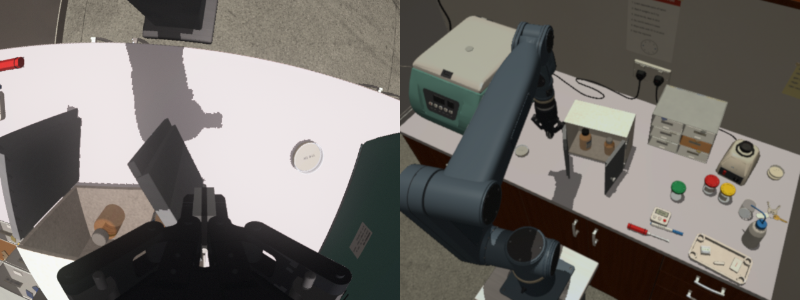

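The wrist view shows the closed fingers at (205,215), on the outer side of the left door (165,165). The dish (307,156) is well clear. I'll descend and sweep most of the way round the arc.

```bash
python3 -m pendant '[[0,0,45,0],[0,0,88,0],[0,0,88,0],[-10,-18,88,0],[-18,-33,88,0],[-24,-47,88,0],[-34,-60,88,0],[-47,-72,88,0],[-58,-79,88,0],[-69,-84,88,0]]'
python3 - <<'E'
from h import *
shift([(*door('L',t,.085,.012),.215) for t in (.2,.1,0,-.05)])
E
```

```text
clock: 2.58
position: [0.4967, 0.1038, 0.2154]
tcp_rot: [-0.001, -0.07, 0.998, 0.0]
wrist_force: [-1.2, -0.0, -0.5]
gripper_width: 0.007
finger_force: 0.0
t 2.575 pos [0.4967 0.1038 0.2154] F [-1.2354 -0.0394 -0.4973]
full turn 0.002
[0.496 0.104 0.215] [1. 0. 0.]
[0.505 0.103 0.215] [-8. -2.  0.]
[0.513 0.102 0.215] [-16.  -4.   0.]
[0.517 0.102 0.215] [-20.  -5.   0.]
```

```bash
python3 -m pendant '[[-5,-1,0,0],[-10,-2,0,0],[-13,-3,0,0],[-15,-3,0,0],[-16,-4,0,0],[-16,-4,0,0]]'
```

```text
clock: 3.32
position: [0.5126, 0.1026, 0.2161]
tcp_rot: [0.0, -0.07, 0.998, -0.0]
wrist_force: [-0.5, -0.2, -0.5]
gripper_width: -0.0
finger_force: 0.0
```

```bash
python3 -m pendant '[[-2,0,0,0],[-3,0,0,0],[-4,0,0,0],[-4,0,0,0]]'; python3 -m pendant '[[-1,0,0,0],[-2,0,0,0],[-3,0,0,0],[-3,0,0,0]]'
```

```text
clock: 3.82
position: [0.5143, 0.103, 0.2158]
tcp_rot: [-0.003, -0.07, 0.998, -0.0]
wrist_force: [-8.1, -1.3, 2.9]
gripper_width: -0.0
finger_force: 0.0
clock: 4.32
position: [0.5145, 0.1036, 0.2148]
tcp_rot: [-0.006, -0.071, 0.997, 0.0]
wrist_force: [-14.5, -2.0, 4.3]
gripper_width: -0.001
finger_force: 0.0
```

The door is against its stop: the position holds at 0.5145 while the force rises. Next I retreat, raise, look, and work out the right-door waypoints.

```bash
python3 -m pendant '[[15,0,0,0],[40,0,0,0],[40,0,-45,0],[40,0,-90,0],[40,0,-90,0]]'
python3 - <<'E'
from h import *
cv2.imwrite("pics/w2.png",eyes.camera("wrist")[:,:,::-1])
shift([(*door('R',1.29,.085,.06),.303)]+[(*door('R',t,.085,.012),.215) for t in (1.29,1.1,.9,.7,.5,.35,.2,.1,0)])
E
```

```text
clock: 4.95
position: [0.4821, 0.0981, 0.3109]
tcp_rot: [0.005, -0.07, 0.998, -0.0]
wrist_force: [0.3, 0.2, -0.8]
gripper_width: 0.001
finger_force: 0.0
t 5.0 pos [0.4814 0.098  0.3086] F [-0.3048 -0.4093 -0.637 ]
full turn 0.002
[ 0.456 -0.117  0.303] [  55. -209.    5.]
[ 0.463 -0.069  0.215] [  42. -163.   93.]
[ 0.465 -0.053  0.215] [  38. -147.   93.]
[ 0.47  -0.037  0.215] [  31. -132.   93.]
[ 0.478 -0.022  0.215] [  21. -118.   94.]
[ 0.489 -0.008  0.215] [   8. -106.   94.]
[ 0.499 -0.     0.215] [  -3. -100.   94.]
[0.51  0.007 0.215] [-15. -94.  94.]
[0.517 0.01  0.215] [-23. -92.  94.]
[0.526 0.013 0.215] [-31. -90.  94.]
```

View pics/w2.png

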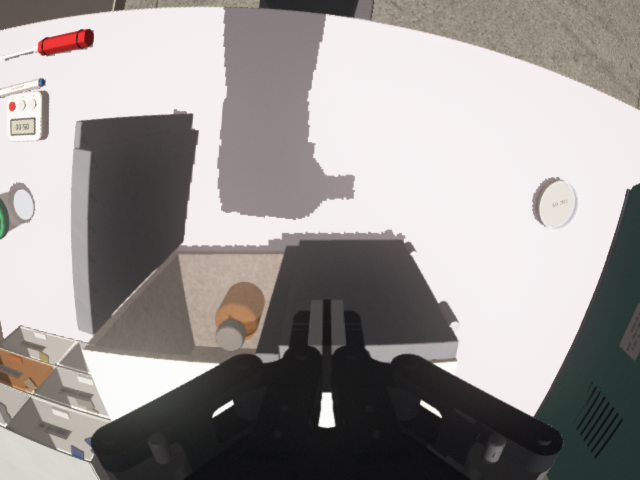

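The left door lies flush across the front (285-455, 240-345). The right door still stands open at (75-195, 115-335). Next I go to its outer side and sweep.

```bash
python3 -m pendant '[[14,-50,0,0],[28,-100,0,0],[42,-150,0,0],[55,-210,0,0],[55,-210,0,0],[55,-210,45,0],[55,-210,93,0],[55,-210,93,0]]'
python3 - <<'E'
from h import *
cv2.imwrite("pics/w3.png",eyes.camera("wrist")[:,:,::-1])
shift([(*door('R',t,.085,.012),.215) for t in (1.29,1.1,.9,.7,.5,.35,.2,.1,0)])
E
```

```text
clock: 6.0
position: [0.4508, -0.1152, 0.2064]
tcp_rot: [-0.006, -0.071, 0.997, 0.003]
wrist_force: [0.1, 0.9, 0.0]
gripper_width: -0.003
finger_force: 0.0
t 6.05 pos [ 0.453  -0.1162  0.2103] F [0.6586 0.3012 0.5005]
full turn 0.003
[ 0.463 -0.069  0.215] [-17.  45.  -5.]
[ 0.465 -0.053  0.215] [-21.  61.  -5.]
[ 0.47  -0.037  0.215] [-28.  76.  -5.]
[ 0.478 -0.022  0.215] [-38.  90.  -5.]
[ 0.489 -0.008  0.215] [-51. 102.  -5.]
[ 0.499 -0.     0.215] [-61. 108.  -5.]
[0.51  0.007 0.215] [-73. 114.  -5.]
[0.517 0.01  0.215] [-81. 116.  -5.]
[0.526 0.013 0.215] [-90. 118.  -5.]
```

View pics/w3.png

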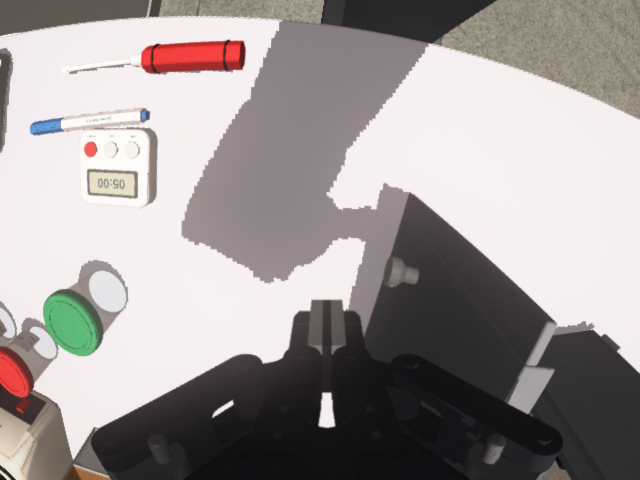

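The fingers (327,330) are on the outer side of the right door, level above its knob (400,272). The cup and timer are clear. Now the sweep.

```bash
python3 -m pendant '[[-9,25,-5,0],[-17,45,-5,0],[-21,61,-5,0],[-28,76,-5,0],[-38,90,-5,0],[-51,102,-5,0],[-61,108,-5,0],[-73,114,-5,0],[-78,115,-5,0],[-78,115,-5,0]]'
python3 - <<'E'
from h import *
shift([(*door('R',t,.085,.012),.215) for t in (.1,0)])
E
```

```text
clock: 7.3
position: [0.5163, 0.0072, 0.2177]
tcp_rot: [0.0, -0.07, 0.998, 0.0]
wrist_force: [0.1, -0.1, 1.0]
gripper_width: -0.001
finger_force: 0.0
t 7.3 pos [0.5163 0.0072 0.2177] F [ 0.0804 -0.1076  0.9987]
full turn 0.002
[0.517 0.01  0.215] [-1.  3.  3.]
[0.526 0.013 0.215] [-10.   4.   3.]
```

```bash
python3 -m pendant '[[-3,1,2,0],[-6,2,2,0],[-9,2,2,0],[-11,2,2,0],[-12,2,2,0],[-12,2,2,0]]';  python3 -m pendant '[[-1,0,0,0],[-2,0,0,0],[-2,0,0,0]]'
```

```text
clock: 8.05
position: [0.5275, 0.0108, 0.2159]
tcp_rot: [-0.0, -0.07, 0.998, -0.0]
wrist_force: [-0.8, -0.4, -1.3]
gripper_width: 0.003
finger_force: 0.0
clock: 8.43
position: [0.5278, 0.0109, 0.2159]
tcp_rot: [-0.002, -0.07, 0.998, -0.0]
wrist_force: [-7.1, -1.8, 2.4]
gripper_width: -0.001
finger_force: 0.0
```

```bash
python3 -m pendant '[[-2,0,0,0],[-3,0,0,0],[-4,0,0,0],[-4,0,0,0]]'; python3 -m pendant '[[15,0,0,0],[60,0,0,0],[90,0,-30,0],[90,0,-70,0],[90,0,-90,0],[90,0,-90,0]]'
python3 - <<'E'
from h import *
t=eyes.camera("top")[150:320,245:395,::-1]; w=eyes.camera("wrist")[:,:,::-1]
a=cv2.resize(t,(340,385),interpolation=cv2.INTER_CUBIC); b=cv2.resize(w,(460,345))
c=np.zeros((385,800,3),np.uint8);c[:,:340]=a;c[:345,340:]=b
cv2.imwrite("pics/f.png",c)
E
```

```text
clock: 8.93
position: [0.5281, 0.0113, 0.2154]
tcp_rot: [-0.007, -0.071, 0.997, -0.0]
wrist_force: [-17.5, -2.5, 6.6]
gripper_width: -0.002
finger_force: 0.0
clock: 9.68
position: [0.4457, -0.0011, 0.3084]
tcp_rot: [0.003, -0.07, 0.998, -0.001]
wrist_force: [-0.1, 0.8, 0.1]
gripper_width: -0.002
finger_force: 0.0
```

View pics/f.png

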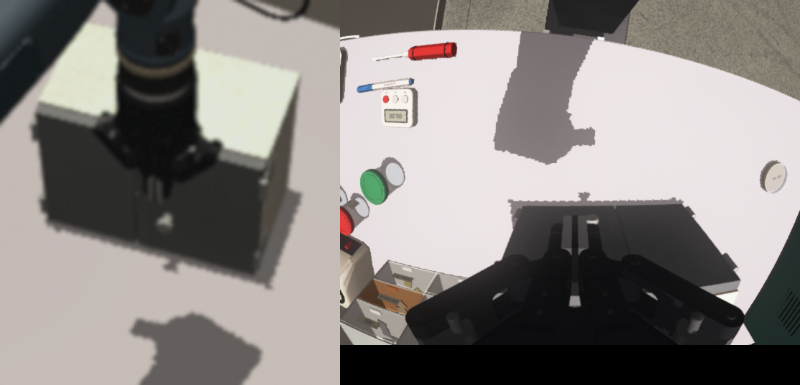

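Both doors lie flush, lapped at the seam (138,235 in the left crop and 615,225 in the wrist view). The robot is clear and the props haven't moved.

```bash
python3 -c "
from bench import env
print(env.sign_off())"
```

```text
the job is handed in; nothing more can be done
None
```

I pushed the rebated door home first with the flanged door still wide open, then shut the flanged door over it. In the last pictures both doors look fully home, the cup, dish and timer look unmoved and the arm is clear. The job is handed in, but no verdict came back, and I couldn't see the bottles behind the shut doors.

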